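# Finish the slatted display riser

## Robot

A 6-joint arm with a two-finger parallel gripper is mounted at the origin on the work surface; the furniture and walls round the work are solid. World frame = base frame: x ahead of the robot, y to its left, z up, the work surface at z = 0. Lengths are in m, angles in rad, forces in N, time in s.
With the tool pointing down it reaches from about 0.375 to 0.925 m from the base axis. Payload 5.7 kg.
Tool frame: the origin (TCP) lies between the finger pads; the fingertips stand 25 mm ahead of it and the grasp point (between the pads) lies 6 mm ahead of it; z points along the fingers, y is the line along which they close (so a half turn about z gives the same grasp; the last joint's range is limited). The gripper opens to 88 mm and grips with 3 to 60 N. Pads are 20 mm wide; open, the fingers measure 115 mm over their backs; the gripper's body (75 mm by 178 mm) begins 61 mm behind the grasp point.
Start: joints at [1.119, 0.359, 1.51, -0, 1.272, -0.115], TCP at [0.198, 0.566, 0.248] pointing down, gripper open.
Joint ranges: [-2.97, 2.97], [-1.01, 2.36], [0.21, 2.38], [-0.96, 4.11], [0.2, 2.71], [-2.98, 2.98]. Speed limits (rad/s): [2.39, 2.39, 3.14, 3.14, 3.14, 3.14].

## Interface

Orientations are given as a rotation vector (axis times angle).
In Python, from plant import readout, optics, arm gives the robot as it stands.
- The arm moves only by the tool drive_tool, never from a script. Its argument "steps" is a list of rows, each an object with "fingers": the opening, from 0 (shut) to 1 (fully open); "dp": the shift along the tool's x, y, z each as a share of 0.15 m, from -1 to 1, a list of three; "twist": the turn, a rotation vector about the tool's x, y, z each as a share of 360 degrees, from -1 to 1, a list of three. In form: [{"fingers": fingers, "dp": [x, y, z], "twist": [rx, ry, rz]}, ...]. A call has 1 to 20 rows; each row is the pose to reach, as a shift and turn from the pose commanded when the call began, along the tool's axes at that moment, turning the shorter way round; what a row does not reach only later rows make up. A row lasts 1/8 s, in which the tool goes at most 62.5 mm and 10.7 degrees, less where a joint would pass 70% of its speed; a pose out of reach is approached as far as the arm can. A call with a number of a shift or a turn outside -1 to 1 is refused whole. A call with a gripper value outside its range is refused whole. The fingers move at their own pace and stop on an object; the grip force is fixed at half the most. Time passes only in rows, so rows that repeat a pose let the fingers close. It gives the time, the measured TCP pose, the force, the opening and the grip force at its end, in the units of the state.
- readout.read_state(): the state, without advancing time (a new reading comes with each control period).
- optics.camera(name): name is "scene" or "top" or "wrist"; returns a dict with "pixels" (420x560x3 uint8, red, green, blue), "range_z" (420x560 float32, m along the optical axis (not along the pixel's ray), 0 where there is no reading), "fx", "fy", "cx", "cy" (pixels), "R" (3x3) and "t" (3): a world point X has camera coordinates R X + t. Camera axes: x right, y down, z forward; pixel columns grow to the right and rows downward; lengths in m; the calibration is good to about 2 mm. The wrist camera is an equidistant fisheye: a pixel r from the principal point sees the ray r / f radians off the axis. A picture is of the moment at which its call begins.
- arm.hand_in(): hands the job in; it is judged then, once.
The state is a dict: "clock": time; "joint_pos": joint angles; "dq": joint speeds; "effort": joint torques, N m; "tcp_pos": TCP position; "ee_rot": TCP orientation; "force": force on the tool from outside, world axes, zero at the start; "ft_torque": the same for the moment, N m; "gripper_width": finger opening in m; "finger_force": force on a finger pad.
Only numpy, scipy, OpenCV 4.12 (cv2) and the standard library are available. Lean on these libraries where they do the work, as an engineer would, in place of code of your own. Each camera call takes 0.05 s, during which the arm holds its last target. There are 200 camera calls.

## Task

Finish the crosswise wooden display riser so that a bowl can be shown on it. Take the narrow loose slat off the sloped stand and seat it fully home in the riser's empty pair of notches, level beside its twin; then lay the wide loose slat crosswise over that pair, notches down, so that it drops fully home in their middle saddles. Do not shove the riser away from its spot or disturb the glass bowl and the pepper mill beside it.

Things in the scene. Friction and masses are not known exactly. Their poses are not given: they have to be found in the camera images.
- riser: Loose pale riser, 176 x 176 mm, 0.6 kg: 28 mm square slats, 176 long, cross-lapped in layers 16 mm apart. Origin: centre of its underside; z up. Layer 1: two along x at y = +-58. Layer 2: two along y at x = +-58, underside z = 16. Layer 3: one along x at y = +58, z = 32 to 60, with a saddle (top notch 64 wide, 6 deep) at x = 0; the twin's place at y = -58 is empty.
- empty_notches (a point): Midway between the two empty top notches of layer 2 (36 mm wide, 6 deep), at their floor: riser frame (0, -58, 38) mm, axes as the riser's. The narrow slat is home with its length along the riser's x, either way round, and its origin 6 mm under this point, at (0, -58, 32).
- top_saddle (a point): Over the riser's middle, at the saddles' floor: riser frame (0, 0, 54) mm, axes as the riser's. The wide slat is home with its length along the riser's y, either way round, and its origin 6 mm under this point, at (0, 0, 48); the top of the finished riser is then 76 mm high.
- cross_slat: Narrow loose slat, pale wood, 176 long x 28 wide x 28 mm high, 0.09 kg. Origin: centre of its underside; x along its length, y across, z up. Underside: two notches 36 mm wide, 6 deep, at x = +-58 mm. Top: one saddle 64 mm wide, 6 deep at the middle, so it is 22 mm high there. At the start it lies on the sloped stand, top side out.
- top_slat: Wide loose slat, pale wood, 176 long x 52 wide x 28 mm high, 0.16 kg. Origin: centre of its underside; x along its length, y across, z up through its flat top. Underside: two notches 40 mm wide, 6 deep, at x = +-58 mm. At the start it lies on the sloped stand beside the narrow one (either may be the left one), top side out.
- stand: Fixed dark wooden stand like a cookbook stand, 200 mm wide (y), 175 mm deep. Origin: on the table under the middle of its slope, which rises toward +x at 30 degrees from level and passes 70 mm over the origin. A ledge at the low end, 14 mm high, stops the two slats; they lie along the slope, one at y = +50 mm, one at y = -50 mm.
- bowl: Bystander: loose glass bowl with gold rim, 130 mm across, 64 mm high; origin under its centre
- mill: Bystander: loose brown wooden pepper mill, 56 mm across, 163 mm high; origin under its centre

How it is judged:
On the way, in this order (a step that is already met when the one before it is completed fails the run):
1. the narrow slat is seated in the empty notches beside its twin (x of cross_slat in the frame of riser between -0.01 and 0.01 m and y of cross_slat in the frame of riser between -0.068 and -0.048 m and z of cross_slat in the frame of riser between 0.028 and 0.0355 m and angle between the x axis of cross_slat and the x axis of riser, either way round below 0.14 rad and angle between cross_slat's own z axis and vertical below 0.07 rad), for 0.2 s.
2. the wide slat is seated crosswise in the saddles of both (all of step 1 and x of top_slat in the frame of riser between -0.01 and 0.01 m and y of top_slat in the frame of riser between -0.01 and 0.01 m and z of top_slat in the frame of riser between 0.044 and 0.0515 m and angle between the x axis of top_slat and the y axis of riser, either way round below 0.14 rad and angle between top_slat's own z axis and vertical below 0.07 rad), for 0.2 s.
At the end, for the whole second after the job is handed in: Both slats are home in the riser, top side up and at rest: the narrow one within 10 mm of its place at y = -58 mm in plan, 4 mm in height, 8 degrees in direction along the riser's x; the wide one within the same limits over the middle, along the riser's y; both level within 4 degrees (all of step 2 and linear speed of each of cross_slat, top_slat, riser below 0.02 m/s); the robot touches nothing.
It fails at once if the riser is shoved more than 40 mm from its spot (distance of riser from where it was at the start of the episode above 0.04 m).
It fails at once if the glass bowl is moved more than 30 mm (distance of bowl from where it was at the start of the episode above 0.03 m).
It fails at once if the pepper mill is moved more than 30 mm (distance of mill from where it was at the start of the episode above 0.03 m).
It also fails if it takes over 61 s, if anything falls off the work surface, if the arm or the gripper's body presses on something with over 40 N, if the wrist force passes 120 N, or if a joint passes its speed limit or range.

## Working session

There is one attempt and no reset: what is moved stays moved. The work goes in short steps, Python scripts to look and compute and a tool call to move; the robot and the scene stay as the last step left them, time stands still between calls to the robot, and variables do not carry over. Pictures are saved under pics/ and viewed, at most 10 in all, crops included, and the job is handed in when it is done.

Besides the shell and the picture viewer there is one more tool, called after "Emit:" as name(argument=value, ...) on one line, values as JSON. drive_tool: Moves the arm, as the interface text tells. Its arguments: {"type":"object","properties":{"steps":{"type":"array","items":{"type":"object","properties":{"fingers":{"type":"number"},"dp":{"type":"array","items":{"type":"number"}},"twist":{"type":"array","items":{"type":"number"}}}}}},"required":["steps"]}

```bash
ls; mkdir -p pics; python3 - <<'E'
from plant import readout, optics
import cv2, numpy as np
print(readout.read_state())
for n in ("scene","top"):
    c=optics.camera(n); cv2.imwrite(f"pics/{n}0.png",c["pixels"][:,:,::-1]); np.savez(f"{n}0.npz",**c)
    print(n,c["fx"],c["fy"],c["cx"],c["cy"],c["R"],c["t"])
E
```

```text
pics
{'clock': 0.0, 'joint_pos': array([ 1.11888335e+00,  3.59490724e-01,  1.51139906e+00, -4.31799230e-05,
        1.27250935e+00, -1.15148383e-01]), 'dq': array([ 0.00115348, -0.00062125, -0.00045207,  0.00061   ,  0.00027819,
        0.00153331]), 'effort': array([-1.47161270e-03, -5.15355492e+01, -2.70723081e+01,  6.72011264e-02,
        3.49735364e-02, -1.52434786e-04]), 'tcp_pos': array([0.19803098, 0.565706  , 0.24683076]), 'ee_rot': array([-5.26394475e-01, -3.09670463e+00,  2.74205480e-03]), 'force': array([-0.58469422,  1.00463516, -0.46163209]), 'ft_torque': array([ 0.03970571, -0.0185176 ,  0.00559255]), 'finger_force': 0.0, 'gripper_width': 0.0878206804104698}
scene 420.35680528832546 420.35680528832546 279.38066175116813 204.965490907674 [[ 0.76314866 -0.64607742 -0.01371433]
 [-0.42796266 -0.48938169 -0.75983783]
 [ 0.48420252  0.58573844 -0.64996799]] [-0.43181099  0.27506     0.99264237]
top 455.5926627908122 455.5926627908122 276.600853647502 218.98232111594882 [[ 2.63395614e-03 -9.99801109e-01 -1.97687764e-02]
 [-9.90061643e-01  1.72416914e-04 -1.40633973e-01]
 [ 1.40609410e-01  1.99427310e-02 -9.89864274e-01]] [-0.02113053  0.54520657  1.02628858]
```

View pics/scene0.png

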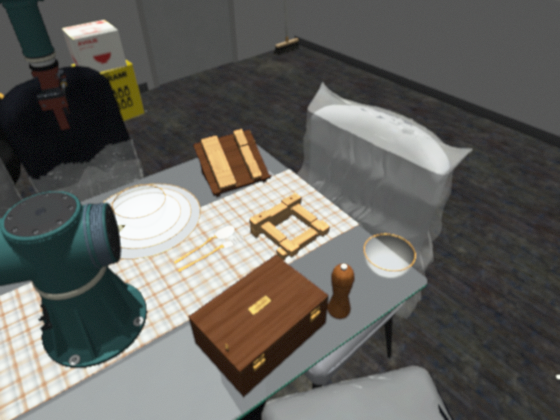

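View pics/top0.png

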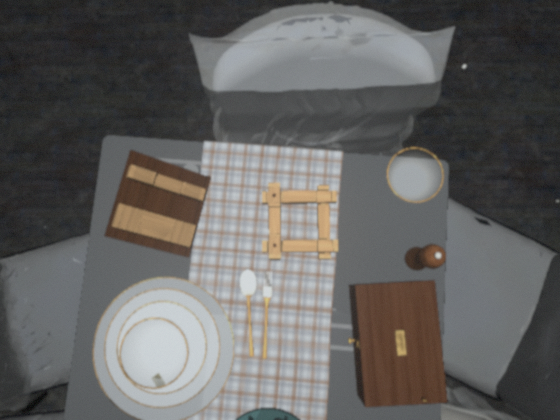

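The scene view shows the riser mid-table, around top-view pixel (300,220). The stand is at upper left, with the narrow slat at (165,180) and the wide one at (155,225). The mill is at (430,257) and the bowl at (415,175). Next I'll measure these from depth.

```bash
cat > h.py <<'E'
import numpy as np, cv2
def cloud(c):
    v,u=np.mgrid[:420,:560]; z=c["range_z"].astype(float)
    P=np.stack([(u-c["cx"])/c["fx"]*z,(v-c["cy"])/c["fy"]*z,z],-1)
    return (P-c["t"])@c["R"]
def wood(c):
    h=cv2.cvtColor(c["pixels"],cv2.COLOR_RGB2HSV)
    return (h[...,0]>9)&(h[...,0]<26)&(h[...,1]>75)&(h[...,2]>120)
E
python3 - <<'E'
from h import *
c=np.load("top0.npz"); P=cloud(c); m=wood(c)&(c["range_z"]>0)
v,u=np.mgrid[:420,:560]
# table
print("table z",np.median(P[300:400,300:330,2]))
def rep(name,mm):
    n,l,st,_=cv2.connectedComponentsWithStats(mm.astype(np.uint8))
    for i in range(1,n):
        if st[i,4]<150: continue
        q=P[l==i]; ctr=q.mean(0); U,S,Vt=np.linalg.svd(q-ctr,full_matrices=False)
        d=(q-ctr)@Vt.T
        print(name,st[i],"mean",ctr.round(4),"min",q.min(0).round(3),"max",q.max(0).round(3)); print(Vt.round(3),np.percentile(d,[2,98],axis=0).round(4).tolist(), "rms",d[:,2].std().round(4))
rep("stand",m&(u<215)&(v<260))
r=m&(u>255)&(u<345)&(v>175)&(v<265); q=P[r]
print("riser z hist",np.histogram(q[:,2],bins=np.arange(0,.08,.004)))
for lo,hi in ((.052,.07),(.036,.049)): rep(f"z{lo}",r&(P[...,2]>lo)&(P[...,2]<hi))
# dark stand plane
s=(u>108)&(u<210)&(v>150)&(v<255)&~m&(P[...,2]>.01)
rep("board",s)
E
```

```text
table z 0.0015916998298183686
stand [127 165  79  36 987] mean [0.6208 0.2266 0.0938] min [0.59  0.146 0.032] max [0.651 0.306 0.139]
[[-0.207 -0.84  -0.502]
 [ 0.966 -0.256  0.03 ]
 [ 0.153  0.479 -0.864]] [[-0.0835, -0.0131, -0.0058], [0.0877, 0.0136, 0.0077]] rms 0.0036
stand [ 112  203   84   44 1915] mean [0.5236 0.2505 0.0959] min [0.481 0.168 0.03 ] max [0.566 0.332 0.141]
[[-0.207 -0.84  -0.501]
 [-0.965  0.261 -0.039]
 [ 0.163  0.475 -0.865]] [[-0.0826, -0.0252, -0.0044], [0.0883, 0.0251, 0.0123]] rms 0.0038
riser z hist (array([  0,   0,   0,   0,   2,  23, 153, 304,  88, 281, 466, 548,  79,
       184, 270, 326,  28,   0,   0]), array([0.   , 0.004, 0.008, 0.012, 0.016, 0.02 , 0.024, 0.028, 0.032,
       0.036, 0.04 , 0.044, 0.048, 0.052, 0.056, 0.06 , 0.064, 0.068,
       0.072, 0.076]))
z0.052 [268 183  13  76 808] mean [ 0.5389 -0.015   0.059 ] min [ 0.453 -0.029  0.052] max [ 0.626 -0.001  0.067]
[[-1.    -0.016  0.002]
 [ 0.016 -1.     0.009]
 [-0.002 -0.009 -1.   ]] [[-0.0827, -0.0124, -0.0055], [0.0816, 0.0124, 0.0062]] rms 0.0032
z0.036 [280 190  56  13 603] mean [ 0.5989 -0.0922  0.0429] min [ 0.585 -0.157  0.036] max [ 0.615 -0.028  0.049]
[[-0.013  0.999  0.035]
 [ 1.     0.014 -0.01 ]
 [ 0.011 -0.035  0.999]] [[-0.0622, -0.0123, -0.0058], [0.0615, 0.0128, 0.005]] rms 0.0029
z0.036 [281 239  57  13 616] mean [ 0.4838 -0.0945  0.043 ] min [ 0.47  -0.16   0.036] max [ 0.499 -0.031  0.049]
[[-0.019  0.999  0.03 ]
 [-1.    -0.02   0.015]
 [ 0.016 -0.03   0.999]] [[-0.0629, -0.0125, -0.0058], [0.0613, 0.0126, 0.0054]] rms 0.0029
board [ 109  151  101  104 4574] mean [0.5831 0.2478 0.0768] min [ 0.396 -0.042  0.021] max [0.689 0.346 1.092]
[[-0.295  0.138  0.946]
 [ 0.954  0.098  0.283]
 [-0.053  0.986 -0.16 ]] [[-0.0704, -0.12, -0.0894], [0.0649, 0.1022, 0.0849]] rms 0.0539
```

```bash
cat > mv.py <<'E'
# chain of targets -> rounded rows; python3 -c "from mv import *; plan(...)"
import numpy as np, json, os
from scipy.spatial.transform import Rotation as R
F="cmd.json"
def load():
    d=json.load(open(F)); return np.array(d["p"]),R.from_rotvec(d["r"])
def save(p,r): json.dump({"p":list(p),"r":list(r.as_rotvec())},open(F,"w"))
def rot(yh,tilt=0,fh=0):   # tool y heading deg; z tilted from down toward heading yh+90 by tilt deg
    a=np.radians(yh); t=np.radians(tilt); y=np.array([np.cos(a),np.sin(a),0]); f=np.array([-np.sin(a),np.cos(a),0])
    z=np.sin(t)*f-np.cos(t)*np.array([0,0,1]); return R.from_matrix(np.stack([np.cross(y,z),y,z],1))
def rows(targets):
    """rows for one call, all relative to the commanded pose at its start; saves last as commanded"""
    p0,r0=load()
    for p,r in targets:
        dp=np.round(r0.inv().apply(np.array(p)-p0)/.15,4); tw=np.round((r0.inv()*r).as_rotvec()/(2*np.pi),4)
        n=max(np.linalg.norm(dp)*.15/.0625,np.linalg.norm(tw)*360/10.7)
        print("dp",dp.tolist(),"twist",tw.tolist(),"rows>=%.1f"%n, "" if abs(dp).max()<=1 else "TOO FAR")
    save(p0+r0.apply(dp*.15), r0*R.from_rotvec(tw*2*np.pi))
E
python3 - <<'E'
from mv import *
from plant import readout
s=readout.read_state(); save([.198,.566,.248],R.from_rotvec(s["ee_rot"]))
RS=rot(-13.8,30); g=np.array([.6206,.2259,.0969]); n=np.array([-.1195,-.4855,.866])
h=g+.1*n; p0,r0=load()
from scipy.spatial.transform import Slerp
S=Slerp([0,1],R.concatenate([r0,RS]))
way=[p0+[.08,-.08,.06],p0+[.18,-.17,.06],p0+[.28,-.28,.04],h]
for w,f in zip(way,[.25,.5,.75,1]): rows([(w,S([f])[0])])
print(h)
E
```

```text
dp [-0.6796, -0.3278, -0.3996] twist [-0.0154, 0.0169, 0.0572] rows>=2.1 
dp [-0.8896, -0.0281, -0.1102] twist [-0.0154, 0.0169, 0.0572] rows>=2.2 
dp [-0.9702, 0.2218, -0.0975] twist [-0.0154, 0.017, 0.0573] rows>=2.4 
dp [-1.0551, 0.7207, 0.3688] twist [-0.0154, 0.0169, 0.0572] rows>=3.2 TOO FAR
[0.60865 0.17735 0.1835 ]
```

Emit:
drive_tool(steps=[{"fingers": 1,"dp": [-0.34,-0.164,-0.2],"twist": [-0.0077,0.0085,0.0286]},{"fingers": 1,"dp": [-0.6796,-0.3278,-0.3996],"twist": [-0.0154,0.0169,0.0572]},{"fingers": 1,"dp": [-0.6796,-0.3278,-0.3996],"twist": [-0.0154,0.0169,0.0572]},{"fingers": 1,"dp": [-0.6796,-0.3278,-0.3996],"twist": [-0.0154,0.0169,0.0572]}])

```text
clock: 0.6
tcp_pos: [0.2783, 0.4858, 0.3074]
ee_rot: [-1.041, -2.865, -0.171]
force: [-0.4, 0.5, -0.3]
gripper_width: 0.0878
finger_force: 0.0
```

Emit:
drive_tool(steps=[{"fingers": 1,"dp": [-0.4448,-0.014,-0.055],"twist": [-0.0077,0.0085,0.0286]},{"fingers": 1,"dp": [-0.8896,-0.0281,-0.1102],"twist": [-0.0154,0.0169,0.0572]},{"fingers": 1,"dp": [-0.8896,-0.0281,-0.1102],"twist": [-0.0154,0.0169,0.0572]},{"fingers": 1,"dp": [-0.8896,-0.0281,-0.1102],"twist": [-0.0154,0.0169,0.0572]}])

```text
clock: 1.1
tcp_pos: [0.3775, 0.3967, 0.3066]
ee_rot: [-1.49, -2.546, -0.326]
force: [0.5, 0.4, 0.1]
gripper_width: 0.0876
finger_force: 0.0
```

Emit:
drive_tool(steps=[{"fingers": 1,"dp": [-0.4851,0.1109,-0.049],"twist": [-0.0077,0.0085,0.0286]},{"fingers": 1,"dp": [-0.9702,0.2218,-0.0975],"twist": [-0.0154,0.017,0.0573]},{"fingers": 1,"dp": [-0.9702,0.2218,-0.0975],"twist": [-0.0154,0.017,0.0573]},{"fingers": 1,"dp": [-0.9702,0.2218,-0.0975],"twist": [-0.0154,0.017,0.0573]}])

```text
clock: 1.6
tcp_pos: [0.4781, 0.2872, 0.2867]
ee_rot: [-1.869, -2.152, -0.465]
force: [0.1, 0.1, 0.3]
gripper_width: 0.0877
finger_force: 0.0
```

Emit:
drive_tool(steps=[{"fingers": 1,"dp": [-0.5,0.35,0.18],"twist": [-0.0077,0.0085,0.0286]},{"fingers": 1,"dp": [-0.99,0.7207,0.3688],"twist": [-0.0154,0.0169,0.0572]},{"fingers": 1,"dp": [-0.99,0.7207,0.3688],"twist": [-0.0154,0.0169,0.0572]},{"fingers": 1,"dp": [-0.99,0.7207,0.3688],"twist": [-0.0154,0.0169,0.0572]},{"fingers": 1,"dp": [-0.99,0.7207,0.3688],"twist": [-0.0154,0.0169,0.0572]}])

```text
clock: 2.22
tcp_pos: [0.6063, 0.1892, 0.1866]
ee_rot: [-2.167, -1.705, -0.582]
force: [-0.9, 0.4, 0.0]
gripper_width: 0.0876
finger_force: 0.0
```

```bash
python3 - <<'E'
from mv import *
from plant import readout,optics
import cv2
p,r=load(); rp=r*R.from_rotvec(np.array([-.0154,.0169,.0572])*2*np.pi).inv()
p=p+rp.apply([.00977,0,0]); save(p,r)
s=readout.read_state(); print(p, s["tcp_pos"], r.as_rotvec(), s["ee_rot"])
c=optics.camera("wrist"); cv2.imwrite("pics/w1.png",c["pixels"][:,:,::-1]); np.savez("w1.npz",**c)
print(c["fx"],c["cx"],c["cy"],c["range_z"].min(),c["range_z"].max(),c["R"],c["t"])
E
```

```text
[0.6072562  0.18623427 0.18731706] [0.60633448 0.18923077 0.18658264] [-2.17209146 -1.70285043 -0.58231809] [-2.16690425 -1.70460636 -0.58174588]
325.19226210127806 276.9050475487771 206.92103163512044 0.0 1.5747737 [[ 0.97209505 -0.23458471 -0.00110732]
 [-0.2261425  -0.93583538 -0.27031778]
 [ 0.06237615  0.26302499 -0.96277052]] [-0.54442434  0.39597317  0.24192845]
```

View pics/w1.png

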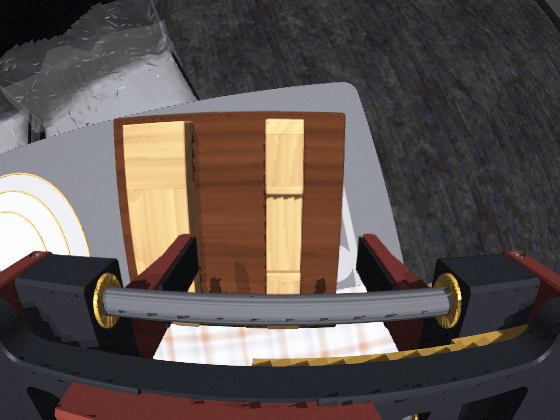

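The wrist view shows the narrow slat centred at column 285: its upper end is at row 119 and the saddle edges are at rows 193 and 272. The wide slat is at left, columns 123–192, with its upper end at row 122. I'll intersect these rays with the slat planes.

```bash
cat >> h.py <<'E'
def ray(c,u,v):
    x,y=(u-c["cx"])/c["fx"],(v-c["cy"])/c["fy"]; r=np.hypot(x,y); d=np.array([x/r*np.sin(r),y/r*np.sin(r),np.cos(r)])
    return -c["R"].T@c["t"], c["R"].T@d
E
python3 - <<'E'
from h import *
c=np.load("w1.npz"); n=np.array([-.1195,-.4855,.866]); d=np.array([.207,.841,.5]); y=np.array([.971,-.239,0])
for nm,(u,v),o in [("endL",(267,119),-.1008),("endR",(303,119),-.1008),("sadT floor?",(284,193),-.1008),("sadB",(284,272),-.1008),("sadTfloor",(284,193),-.1068),
   ("wideL",(123,122),-.1008),("wideR",(192,122),-.1008),("narrowL230",(266,180),-.1008),("narrowR",(303,180),-.1008)]:
    C,r=ray(c,u,v); P=C+r*(o-n@C)/(n@r); print(nm,P.round(4),"d",(P@d).round(4),"y",(P@y).round(4))
for g in ([.6206,.2259,.0969],[.5237,.2508,.0974]): g=np.array(g); print(g@d,g@y,g@n)
E
```

```text
endL [0.6252 0.2995 0.1378] d 0.4502 y 0.5355
endR [0.6503 0.2935 0.1379] d 0.4504 y 0.5613
sadT floor? [0.6261 0.2509 0.1106] d 0.3959 y 0.548
sadB [0.6134 0.1966 0.0785] d 0.3316 y 0.5486
sadTfloor [0.6267 0.2527 0.1048] d 0.3947 y 0.5481
wideL [0.5169 0.3283 0.139 ] d 0.4526 y 0.4234
wideR [0.5715 0.3119 0.1373] d 0.4492 y 0.4803
narrowL230 [0.6152 0.2622 0.1155] d 0.4056 y 0.5347
narrowR [0.6417 0.2558 0.1156] d 0.4058 y 0.5619
0.3668961 0.5486125 -0.09992074999999997
0.36802870000000004 0.4485715 -0.09999715000000002
```

```bash
python3 - <<'E'
from mv import *
n=np.array([-.1195,-.4855,.866]); RS=rot(-13.8,30); g=np.array([.6200,.2234,.0954])
rows([(g+.06*n,RS),(g+.02*n,RS),(g,RS)])
E
```

```text
dp [-0.0805, 0.0233, 0.2611] twist [0.0, -0.0, -0.0] rows>=0.7 
dp [-0.0806, 0.0233, 0.5278] twist [0.0, -0.0, -0.0] rows>=1.3 
dp [-0.0806, 0.0233, 0.6611] twist [0.0, -0.0, -0.0] rows>=1.6
```

Emit:
drive_tool(steps=[{"fingers": 1,"dp": [-0.0805,0.0233,0.2],"twist": [0,0,0]},{"fingers": 1,"dp": [-0.0806,0.0233,0.38],"twist": [0,0,0]},{"fingers": 1,"dp": [-0.0806,0.0233,0.5278],"twist": [0,0,0]},{"fingers": 1,"dp": [-0.0806,0.0233,0.6],"twist": [0,0,0]},{"fingers": 1,"dp": [-0.0806,0.0233,0.6611],"twist": [0,0,0]},{"fingers": 1,"dp": [-0.0806,0.0233,0.6611],"twist": [0,0,0]},{"fingers": 1,"dp": [-0.0806,0.0233,0.6611],"twist": [0,0,0]}])

```text
clock: 3.15
tcp_pos: [0.6208, 0.2237, 0.0954]
ee_rot: [-2.171, -1.703, -0.585]
force: [0.1, 0.2, -0.4]
gripper_width: 0.0874
finger_force: 0.0
```

Emit:
drive_tool(steps=[{"fingers": 0,"dp": [0,0,0],"twist": [0,0,0]},{"fingers": 0,"dp": [0,0,0],"twist": [0,0,0]},{"fingers": 0,"dp": [0,0,0],"twist": [0,0,0]},{"fingers": 0,"dp": [0,0,0],"twist": [0,0,0]},{"fingers": 0,"dp": [0,0,0],"twist": [0,0,0]},{"fingers": 0,"dp": [0,0,0],"twist": [0,0,0]}])

```text
clock: 3.9
tcp_pos: [0.6203, 0.2239, 0.0948]
ee_rot: [-2.171, -1.702, -0.584]
force: [0.2, 0.3, -0.4]
gripper_width: 0.0311
finger_force: 0.0
```

Emit:
drive_tool(steps=[{"fingers": 0,"dp": [0,0,0],"twist": [0,0,0]},{"fingers": 0,"dp": [0,0,0],"twist": [0,0,0]},{"fingers": 0,"dp": [0,0,0],"twist": [0,0,0]},{"fingers": 0,"dp": [0,0,-0.03],"twist": [0,0,0]},{"fingers": 0,"dp": [0,0,-0.08],"twist": [0,0,0]},{"fingers": 0,"dp": [0,0,-0.2],"twist": [0,0,0]},{"fingers": 0,"dp": [0,0,-0.4],"twist": [0,0,0]},{"fingers": 0,"dp": [0,0,-0.6],"twist": [0,0,0]},{"fingers": 0,"dp": [0,0,-0.8],"twist": [0,0,0]},{"fingers": 0,"dp": [0,0,-0.8],"twist": [0,0,0]}])

```text
clock: 5.15
tcp_pos: [0.6075, 0.164, 0.2015]
ee_rot: [-2.174, -1.704, -0.59]
force: [-0.3, -1.3, -0.2]
gripper_width: 0.0277
finger_force: 30.0
```

```bash
python3 - <<'E'
from mv import *
p,r=load(); p=p+r.apply([0,0,-.8*.15]); save(p,r); print(p)
RP=rot(-89.1); 
from scipy.spatial.transform import Slerp
S=Slerp([0,1],R.concatenate([r,RP]))
rows([([.59,.04,.25],S([.5])[0])])
rows([([.545,-.07,.22],S([.98])[0])])
rows([([.542,-.131,.15],RP)])
E
```

```text
[0.6056627  0.16511376 0.19931146]
dp [-0.5539, 0.0977, -0.7102] twist [-0.0273, -0.0355, 0.102] rows>=3.7 
dp [-0.7107, 0.4029, -0.02] twist [-0.0263, -0.034, 0.098] rows>=3.6 
dp [-0.0409, 0.4085, 0.4637] twist [-0.0011, -0.0014, 0.0041] rows>=1.5
```

Emit:
drive_tool(steps=[{"fingers": 0,"dp": [-0.1,0.016,-0.2],"twist": [-0.0055,-0.0071,0.0204]},{"fingers": 0,"dp": [-0.22,0.038,-0.4],"twist": [-0.0109,-0.0142,0.0408]},{"fingers": 0,"dp": [-0.33,0.06,-0.55],"twist": [-0.0164,-0.0213,0.0612]},{"fingers": 0,"dp": [-0.44,0.08,-0.65],"twist": [-0.0218,-0.0284,0.0816]},{"fingers": 0,"dp": [-0.5539,0.0977,-0.7102],"twist": [-0.0273,-0.0355,0.102]},{"fingers": 0,"dp": [-0.5539,0.0977,-0.7102],"twist": [-0.0273,-0.0355,0.102]}])

```text
clock: 5.9
tcp_pos: [0.5901, 0.0405, 0.2487]
ee_rot: [-2.792, -0.96, -0.324]
force: [0.4, -0.1, -0.3]
gripper_width: 0.0279
finger_force: 30.0
```

Emit:
drive_tool(steps=[{"fingers": 0,"dp": [-0.14,0.08,-0.004],"twist": [-0.0053,-0.0068,0.0196]},{"fingers": 0,"dp": [-0.28,0.16,-0.008],"twist": [-0.0105,-0.0136,0.0392]},{"fingers": 0,"dp": [-0.43,0.24,-0.012],"twist": [-0.0158,-0.0204,0.0588]},{"fingers": 0,"dp": [-0.57,0.32,-0.016],"twist": [-0.021,-0.0272,0.0784]},{"fingers": 0,"dp": [-0.7107,0.4029,-0.02],"twist": [-0.0263,-0.034,0.098]},{"fingers": 0,"dp": [-0.7107,0.4029,-0.02],"twist": [-0.0263,-0.034,0.098]}])

```text
clock: 6.65
tcp_pos: [0.5448, -0.0691, 0.2177]
ee_rot: [-3.131, -0.069, -0.012]
force: [-0.4, 0.6, -0.7]
gripper_width: 0.0275
finger_force: 30.0
```

Emit:
drive_tool(steps=[{"fingers": 0,"dp": [-0.014,0.14,0.15],"twist": [-0.0004,-0.0005,0.0014]},{"fingers": 0,"dp": [-0.028,0.28,0.31],"twist": [-0.0008,-0.001,0.0028]},{"fingers": 0,"dp": [-0.0409,0.4085,0.4637],"twist": [-0.0011,-0.0014,0.0041]},{"fingers": 0,"dp": [-0.0409,0.4085,0.4637],"twist": [-0.0011,-0.0014,0.0041]},{"fingers": 0,"dp": [-0.0409,0.4085,0.4637],"twist": [-0.0011,-0.0014,0.0041]}])

```text
clock: 7.28
tcp_pos: [0.5428, -0.1296, 0.1494]
ee_rot: [-3.139, -0.027, -0.003]
force: [-0.3, -0.5, 0.3]
gripper_width: 0.0278
finger_force: 30.0
```

```bash
python3 - <<'E'
from plant import readout,optics
import cv2,numpy as np
for n in ("wrist","scene","top"):
    c=optics.camera(n); np.savez(f"{n}2.npz",**c); im=c["pixels"][:,:,::-1]
    if n=="scene": cv2.imwrite("pics/s2.png",cv2.resize(im[160:290,200:360],None,fx=4,fy=4,interpolation=cv2.INTER_CUBIC))
    if n=="wrist": cv2.imwrite("pics/w2.png",im)
print(readout.read_state()["tcp_pos"])
E
```

```text
[ 0.54309296 -0.12986007  0.14995319]
```

View pics/w2.png

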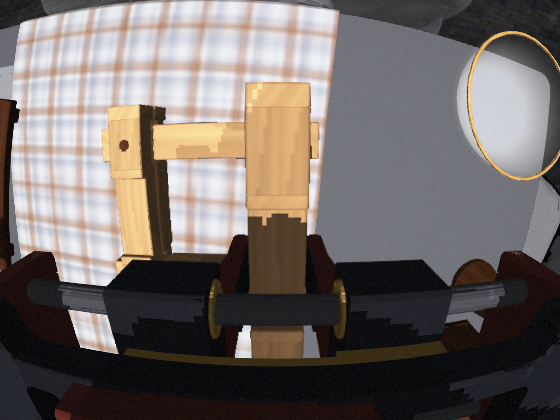

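View pics/s2.png

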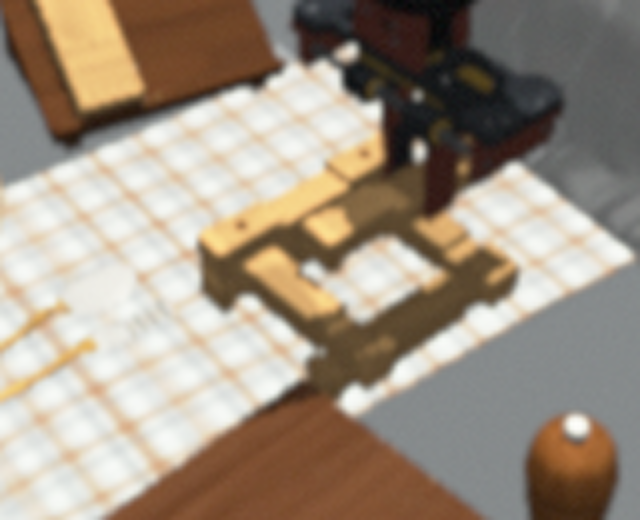

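The wrist view shows the held slat at columns 246–310, with its end near row 83, over the riser's empty place. The twin is at columns 110–163 with its end at row 106, and layer 2's far slat spans rows 122–158. The scene crop shows the slat above its notches, clear of the twin. I'll check both by ray.

```bash
python3 - <<'E'
from h import *
c=np.load("wrist2.npz")
def pt(nm,u,v,z):
    C,r=ray(c,u,v); print(nm,(C+r*(z-C[2])/r[2]).round(4), "depth-pt z", end=" ")
    x,y=(u-c["cx"])/c["fx"],(v-c["cy"])/c["fy"]; zz=float(c["range_z"][v,u]); P=C+r/ (c["R"]@r)[2]*zz; print(P.round(4))
for a in [("heldL",248,85,.149),("heldR",308,85,.149),("held107L",248,105,.149),("heldsadL",248,206,.149),("heldsadR",306,206,.149),("heldmid",278,150,.149),("held95",278,95,.149),("held215",278,225,.143),
 ("twinL",110,107,.06),("twinR",153,107,.06),("twinsad",135,176,.06),("twin114",130,114,.06),("twin165",130,160,.06),("l2far",190,125,.044),("l2near",190,155,.044),("l2right",318,140,.044)]: pt(*a)
# top view of riser now and held slat
t=np.load("top2.npz");P=cloud(t);m=wood(t)
z=P[...,2]
v,u=np.mgrid[:420,:560]; k=m&(u>255)&(u<345)&(v>150)&(v<270)&(z>.12)
print("held in top view",k.sum(),P[k].min(0),P[k].max(0))
t=np.load("top0.npz");P=cloud(t);m=wood(t)
# sharper riser edges, top view, back-projected on planes
def tp(mask,z):
    C=-t["R"].T@t["t"]; vv,uu=np.nonzero(mask); d=np.stack([(uu-t["cx"])/t["fx"],(vv-t["cy"])/t["fy"],np.ones(len(uu))],-1)@t["R"]
    return C+d*((z-C[2])/d[:,2])[:,None]
q=tp(m&(u>258)&(u<345)&(v>175)&(v<268),.05)
print("riser mask extents@.05",np.percentile(q,[.5,99.5],axis=0).round(4))
E
```

```text
heldL [ 0.6271 -0.1162  0.149 ] depth-pt z [ 0.627  -0.1163  0.1494]
heldR [ 0.6276 -0.1413  0.149 ] depth-pt z [ 0.6275 -0.1413  0.1494]
held107L [ 0.6185 -0.1163  0.149 ] depth-pt z [ 0.6185 -0.1164  0.1495]
heldsadL [ 0.5749 -0.1166  0.149 ] depth-pt z [ 0.5752 -0.1167  0.1501]
heldsadR [ 0.5754 -0.142   0.149 ] depth-pt z [ 0.5754 -0.1419  0.1492]
heldmid [ 0.5996 -0.1293  0.149 ] depth-pt z [ 0.5996 -0.1293  0.1498]
held95 [ 0.6229 -0.1288  0.149 ] depth-pt z [ 0.6229 -0.1288  0.1492]
held215 [ 0.5646 -0.1299  0.143 ] depth-pt z [ 0.5644 -0.1299  0.1424]
twinL [ 0.6274 -0.0023  0.06  ] depth-pt z [ 0.6274 -0.0023  0.0601]
twinR [ 0.6248 -0.0386  0.06  ] depth-pt z [ 0.6269 -0.0259  0.0282]
twinsad [ 0.574  -0.0222  0.06  ] depth-pt z [ 0.5742 -0.0227  0.0611]
twin114 [ 0.6208 -0.0197  0.06  ] depth-pt z [ 0.6208 -0.0193  0.0592]
twin165 [ 0.5863 -0.0186  0.06  ] depth-pt z [ 0.5863 -0.0188  0.0603]
l2far [ 0.6106 -0.0626  0.044 ] depth-pt z [ 0.6106 -0.0625  0.0439]
l2near [ 0.5876 -0.0623  0.044 ] depth-pt z [ 0.5877 -0.0626  0.045 ]
l2right [ 0.5999 -0.1592  0.044 ] depth-pt z [ 0.5999 -0.1594  0.0422]
held in top view 332 [ 0.39553794 -0.14392499  0.13735562] [ 0.52002851 -0.02889684  1.09214324]
riser mask extents@.05 [[ 0.4559 -0.1568  0.05  ]
 [ 0.6243  0.0104  0.05  ]]
```

```bash
cat >> h.py <<'E'
def fcloud(c):
    v,u=np.mgrid[:420,:560]; x,y=(u-c["cx"])/c["fx"],(v-c["cy"])/c["fy"]; r=np.hypot(x,y)+1e-9
    z=c["range_z"].astype(float); k=np.tan(np.minimum(r,1.4))/r*z
    return (np.stack([x*k,y*k,z],-1)-c["t"])@c["R"]
E
python3 - <<'E'
from h import *
c=np.load("wrist2.npz"); P=fcloud(c); X,Y,Z=P[...,0],P[...,1],P[...,2]; v,u=np.mgrid[:420,:560]; ok=c["range_z"]>0
def e(n,m):
    q=P[m&ok]; print(n,len(q),"x",np.percentile(q[:,0],[.5,99.5]).round(4),"y",np.percentile(q[:,1],[1,99]).round(4),"z",np.median(q[:,2]).round(4))
    return q
h=(abs(Z-.149)<.004)&(u>235)&(u<320)&(v<230)
e("held",h)
for a,b in ((.58,.60),(.605,.625)): e("held strip",h&(X>a)&(X<b))
w=(abs(Z-.06)<.004)&(u<170)&(v<240)&(u>90)
e("twin",w)
for a,b in ((.58,.60),(.605,.62)): e("twin strip",w&(X>a)&(X<b))
l=(abs(Z-.044)<.004)&(u<245)&(u>155)&(v<170)&(v>110); 
for a,b in ((-.06,-.045),(-.1,-.085),(-.09,-.07)): e("l2",l&(Y>a)&(Y<b))
e("l2 right end",(abs(Z-.044)<.004)&(u>308)&(u<325)&(v>115)&(v<165))
E
```

```text
held 8279 x [0.5738 0.6285] y [-0.1424 -0.1152] z 0.1491
held strip 2949 x [0.5801 0.5999] y [-0.1425 -0.1156] z 0.1492
held strip 3102 x [0.6051 0.6249] y [-0.1423 -0.1151] z 0.1492
twin 2450 x [0.5725 0.6274] y [-0.0282 -0.0005] z 0.0601
twin strip 886 x [0.5801 0.5999] y [-0.0283 -0.0006] z 0.0601
twin strip 671 x [0.6051 0.6199] y [-0.0279 -0.0002] z 0.0601
l2 655 x [0.5849 0.6125] y [-0.0599 -0.0453] z 0.0442
l2 712 x [0.5859 0.6124] y [-0.0996 -0.0851] z 0.0442
l2 946 x [0.5853 0.6127] y [-0.0898 -0.0703] z 0.0442
l2 right end 306 x [0.5862 0.6134] y [-0.1597 -0.1534] z 0.0441
```

```bash
python3 - <<'E'
from mv import *
p,r=load(); print(p)
rows([([.541,-.1325,.085],r),([.541,-.1325,.072],r),([.541,-.1325,.061],r)])
E
```

```text
[ 0.54200663 -0.1309983   0.15000032]
dp [-0.0069, 0.0098, 0.4333] twist [0.0, 0.0, 0.0] rows>=1.0 
dp [-0.0069, 0.0098, 0.52] twist [0.0, 0.0, 0.0] rows>=1.2 
dp [-0.0069, 0.0097, 0.5933] twist [0.0, 0.0, 0.0] rows>=1.4
```

Emit:
drive_tool(steps=[{"fingers": 0,"dp": [-0.0069,0.0098,0.12],"twist": [0,0,0]},{"fingers": 0,"dp": [-0.0069,0.0098,0.24],"twist": [0,0,0]},{"fingers": 0,"dp": [-0.0069,0.0098,0.36],"twist": [0,0,0]},{"fingers": 0,"dp": [-0.0069,0.0098,0.4333],"twist": [0,0,0]},{"fingers": 0,"dp": [-0.0069,0.0098,0.48],"twist": [0,0,0]},{"fingers": 0,"dp": [-0.0069,0.0098,0.52],"twist": [0,0,0]},{"fingers": 0,"dp": [-0.0069,0.0098,0.53],"twist": [0,0,0]},{"fingers": 0,"dp": [-0.0069,0.0098,0.54],"twist": [0,0,0]}])

```text
clock: 8.43
tcp_pos: [0.5417, -0.1321, 0.0681]
ee_rot: [-3.141, -0.024, -0.002]
force: [-0.6, -0.5, -1.3]
gripper_width: 0.0282
finger_force: 30.0
```

Emit:
drive_tool(steps=[{"fingers": 0,"dp": [0,0,0.01],"twist": [0,0,0]},{"fingers": 0,"dp": [0,0,0.02],"twist": [0,0,0]},{"fingers": 0,"dp": [0,0,0.03],"twist": [0,0,0]},{"fingers": 0,"dp": [0,0,0.04],"twist": [0,0,0]},{"fingers": 0,"dp": [0,0,0.0483],"twist": [0,0,0]},{"fingers": 0,"dp": [0,0,0.0483],"twist": [0,0,0]}])

```text
clock: 9.18
tcp_pos: [0.5414, -0.132, 0.0606]
ee_rot: [-3.14, -0.024, -0.001]
force: [0.6, 0.5, -0.3]
gripper_width: 0.0278
finger_force: 30.0
```

Emit:
drive_tool(steps=[{"fingers": 0,"dp": [0,0,0.005],"twist": [0,0,0]},{"fingers": 0,"dp": [0,0,0.008],"twist": [0,0,0]},{"fingers": 0,"dp": [0,0,0.008],"twist": [0,0,0]}])

```text
clock: 9.55
tcp_pos: [0.5415, -0.132, 0.0604]
ee_rot: [-3.141, -0.024, -0.002]
force: [-2.2, -0.4, 8.9]
gripper_width: 0.0276
finger_force: 30.0
```

Emit:
drive_tool(steps=[{"fingers": 1,"dp": [0,0,0],"twist": [0,0,0]},{"fingers": 1,"dp": [0,0,0],"twist": [0,0,0]},{"fingers": 1,"dp": [0,0,0],"twist": [0,0,0]},{"fingers": 1,"dp": [0,0,0],"twist": [0,0,0]},{"fingers": 1,"dp": [0,0,-0.1],"twist": [0,0,0]},{"fingers": 1,"dp": [0,0,-0.3],"twist": [0,0,0]},{"fingers": 1,"dp": [0,0,-0.6],"twist": [0,0,0]},{"fingers": 1,"dp": [0,0,-0.8],"twist": [0,0,0]},{"fingers": 1,"dp": [0,0,-0.8],"twist": [0,0,0]},{"fingers": 1,"dp": [0,0,-0.8],"twist": [0,0,0]}])

```text
clock: 10.8
tcp_pos: [0.5409, -0.132, 0.1793]
ee_rot: [-3.14, -0.024, -0.001]
force: [-0.1, 0.5, 0.7]
gripper_width: 0.0881
finger_force: 0.0
```

```bash
python3 - <<'E'
from mv import *
from h import *
from plant import readout,optics
p,r=load(); p=p.copy(); p[2]=.15-(.54+.0483+.008)*.15+.12; save(p,r)
s=readout.read_state(); print(p,s["tcp_pos"])
c=optics.camera("wrist"); np.savez("wrist3.npz",**c); P=fcloud(c); X,Y,Z=P[...,0],P[...,1],P[...,2]
b=(X>.44)&(X<.65)&(c["range_z"]>0)&wood(c)
def e(n,m):
    q=P[m]; print(n,len(q),"x",np.percentile(q[:,0],[.5,99.5]).round(4),"y",np.percentile(q[:,1],[1,99]).round(4),"z",np.median(q[:,2]).round(4))
for nm,y in (("new",-.13),("twin",-.0144)):
    for a,bb in ((.575,.645),(.58,.60),(.605,.62)): e(nm,b&(abs(Y-y)<.022)&(abs(Z-.06)<.004)&(X>a)&(X<bb))
RS=rot(-13.8,30); n=np.array([-.1195,-.4855,.866]); d=np.array([.207,.841,.5]); y=np.array([.971,-.239,0])
g=.449*y+.364*d-.100*n; print("g",g)
from scipy.spatial.transform import Slerp
S=Slerp([0,1],R.concatenate([r,RS]))
rows([([.54,-.02,.22],S([.3])[0])])
rows([([.525,.10,.24],S([.75])[0])])
rows([(g+.1*n,RS)])
cv2.imwrite("pics/w3.png",c["pixels"][:,:,::-1])
E
```

```text
[ 0.54100501 -0.13249549  0.180555  ] [ 0.54088962 -0.1319679   0.17932439]
new 2274 x [0.5752 0.6267] y [-0.1446 -0.1177] z 0.0601
new 868 x [0.5802 0.5998] y [-0.1447 -0.1178] z 0.0601
new 658 x [0.605  0.6196] y [-0.1442 -0.1176] z 0.0601
twin 1738 x [0.5752 0.6273] y [-0.0274 -0.0004] z 0.0601
twin 629 x [0.5801 0.5995] y [-0.0275 -0.0005] z 0.0602
twin 516 x [0.6051 0.6199] y [-0.0271 -0.0004] z 0.0602
g [0.523277 0.247363 0.0954  ]
dp [0.0049, -0.7499, -0.2632] twist [0.0164, 0.0213, -0.0612] rows>=2.2 
dp [0.2332, -0.7821, -0.0409] twist [0.0247, 0.0319, -0.0919] rows>=3.4 
dp [0.3055, -0.4035, 0.5794] twist [0.0137, 0.0177, -0.051] rows>=1.9
```

The narrow slat is seated, level with its twin at 60 mm. Now for the wide one.

Emit:
drive_tool(steps=[{"fingers": 1,"dp": [0.0012,-0.18,-0.12],"twist": [0.0041,0.0053,-0.0153]},{"fingers": 1,"dp": [0.0025,-0.37,-0.22],"twist": [0.0082,0.0106,-0.0306]},{"fingers": 1,"dp": [0.0037,-0.56,-0.2632],"twist": [0.0123,0.016,-0.0459]},{"fingers": 1,"dp": [0.0049,-0.7499,-0.2632],"twist": [0.0164,0.0213,-0.0612]},{"fingers": 1,"dp": [0.0049,-0.7499,-0.2632],"twist": [0.0164,0.0213,-0.0612]}])

```text
clock: 11.48
tcp_pos: [0.5387, -0.0185, 0.2176]
ee_rot: [-2.968, -0.604, -0.198]
force: [-0.4, 0.2, 0.2]
gripper_width: 0.0876
finger_force: 0.0
```

Emit:
drive_tool(steps=[{"fingers": 1,"dp": [0.058,-0.195,-0.01],"twist": [0.0062,0.008,-0.023]},{"fingers": 1,"dp": [0.116,-0.39,-0.02],"twist": [0.0124,0.016,-0.046]},{"fingers": 1,"dp": [0.175,-0.585,-0.03],"twist": [0.0186,0.024,-0.069]},{"fingers": 1,"dp": [0.2332,-0.7821,-0.0409],"twist": [0.0247,0.0319,-0.0919]},{"fingers": 1,"dp": [0.2332,-0.7821,-0.0409],"twist": [0.0247,0.0319,-0.0919]}])

```text
clock: 12.1
tcp_pos: [0.5247, 0.1001, 0.2382]
ee_rot: [-2.512, -1.354, -0.46]
force: [0.1, -0.3, -0.2]
gripper_width: 0.0877
finger_force: 0.0
```

Emit:
drive_tool(steps=[{"fingers": 1,"dp": [0.1,-0.135,0.19],"twist": [0.0046,0.0059,-0.017]},{"fingers": 1,"dp": [0.2,-0.27,0.38],"twist": [0.0092,0.0118,-0.034]},{"fingers": 1,"dp": [0.3055,-0.4035,0.5794],"twist": [0.0137,0.0177,-0.051]},{"fingers": 1,"dp": [0.3055,-0.4035,0.5794],"twist": [0.0137,0.0177,-0.051]},{"fingers": 1,"dp": [0.3055,-0.4035,0.5794],"twist": [0.0137,0.0177,-0.051]}])

```text
clock: 12.72
tcp_pos: [0.5125, 0.198, 0.1813]
ee_rot: [-2.175, -1.7, -0.582]
force: [2.0, -0.5, 0.4]
gripper_width: 0.0876
finger_force: 0.0
```

```bash
python3 - <<'E'
from mv import *
from h import *
from plant import readout,optics
c=optics.camera("wrist"); np.savez("wrist4.npz",**c); P=fcloud(c)
n=np.array([-.1195,-.4855,.866]); d=np.array([.207,.841,.5]); y=np.array([.971,-.239,0])
D,Y,N=P@d,P@y,P@n; b=(c["range_z"]>0)&wood(c)&(abs(Y-.449)<.045)&(D>.30)&(abs(N+.101)<.006)
print(b.sum(),np.median(N[b]),"D max",np.percentile(D[b],99.7),"Y",np.percentile(Y[b],[1,99]))
for a in (.33,.36,.40,.43): k=b&(abs(D-a)<.01); print(a,k.sum(),np.percentile(Y[k],[1,99]) if k.any() else 0,np.median(N[k]) if k.any() else 0)
print(load()[0],readout.read_state()["tcp_pos"],readout.read_state()["tcp_pos"]@np.array([d,y,n]).T)
RS=rot(-13.8,30);p0,r0=load()
g=p0-.1*n; rows([(g+.03*n,RS),(g,RS)])
E
```

```text
12825 -0.10096353547121834 D max 0.4500708414940115 Y [0.42273075 0.47319607]
0.33 1487 [0.42278612 0.47303597] -0.10094925871972721
0.36 1660 [0.42294898 0.47298017] -0.10102052298216828
0.4 1864 [0.42276406 0.47303492] -0.10089970872455081
0.43 1933 [0.42261964 0.47343208] -0.1009481484382722
[0.51132521 0.19881106 0.1819941 ] [0.51276588 0.19795413 0.18173903] [3.63491475e-01 4.50584634e-01 3.75014746e-06]
dp [-0.0, 0.0002, 0.4667] twist [-0.0, -0.0, 0.0] rows>=1.1 
dp [-0.0, 0.0003, 0.6666] twist [-0.0, -0.0, 0.0] rows>=1.6
```

Emit:
drive_tool(steps=[{"fingers": 1,"dp": [-0.008,-0.01,0.2],"twist": [0,0,0]},{"fingers": 1,"dp": [-0.008,-0.01,0.38],"twist": [0,0,0]},{"fingers": 1,"dp": [-0.008,-0.01,0.53],"twist": [0,0,0]},{"fingers": 1,"dp": [-0.008,-0.01,0.6],"twist": [0,0,0]},{"fingers": 1,"dp": [-0.008,-0.01,0.6666],"twist": [0,0,0]},{"fingers": 1,"dp": [-0.008,-0.01,0.6666],"twist": [0,0,0]},{"fingers": 0,"dp": [-0.008,-0.01,0.6666],"twist": [0,0,0]},{"fingers": 0,"dp": [-0.008,-0.01,0.6666],"twist": [0,0,0]},{"fingers": 0,"dp": [-0.008,-0.01,0.6666],"twist": [0,0,0]},{"fingers": 0,"dp": [-0.008,-0.01,0.6666],"twist": [0,0,0]},{"fingers": 0,"dp": [-0.008,-0.01,0.6666],"twist": [0,0,0]},{"fingers": 0,"dp": [-0.008,-0.01,0.6666],"twist": [0,0,0]},{"fingers": 0,"dp": [-0.008,-0.01,0.6666],"twist": [0,0,0]}])

```text
clock: 14.4
tcp_pos: [0.5221, 0.2471, 0.0944]
ee_rot: [-2.171, -1.703, -0.584]
force: [-1.1, -3.6, 4.9]
gripper_width: 0.052
finger_force: 30.0
```

Emit:
drive_tool(steps=[{"fingers": 0,"dp": [0,0,0],"twist": [0,0,0]},{"fingers": 0,"dp": [0,0,-0.03],"twist": [0,0,0]},{"fingers": 0,"dp": [0,0,-0.08],"twist": [0,0,0]},{"fingers": 0,"dp": [0,0,-0.2],"twist": [0,0,0]},{"fingers": 0,"dp": [0,0,-0.4],"twist": [0,0,0]},{"fingers": 0,"dp": [0,0,-0.6],"twist": [0,0,0]},{"fingers": 0,"dp": [0,0,-0.8],"twist": [0,0,0]},{"fingers": 0,"dp": [0,0,-0.8],"twist": [0,0,0]}])

```text
clock: 15.4
tcp_pos: [0.5088, 0.1874, 0.2002]
ee_rot: [-2.174, -1.704, -0.589]
force: [0.2, 0.2, -1.8]
gripper_width: 0.0522
finger_force: 30.0
```

```bash
python3 - <<'E'
from mv import *
from plant import readout
p,r=load(); p=p+r.apply(np.array([-.008,-.0103,-.8])*.15); save(p,r)
s=readout.read_state(); print(p,s["tcp_pos"],s["gripper_width"],s["finger_force"])
RP=rot(0.9)
from scipy.spatial.transform import Slerp
S=Slerp([0,1],R.concatenate([r,RP]))
rows([([.52,.04,.25],S([.7])[0])])
rows([([.541,-.073,.20],RP)])
E
```

```text
[0.50723736 0.18844148 0.19872286] [0.50875454 0.18738008 0.20017328] 0.05218351136532766 29.997897148132324
dp [-0.6437, 0.3185, -0.7665] twist [0.0075, -0.058, -0.0279] rows>=2.5 
dp [-0.7869, 0.1809, 0.2155] twist [0.0032, -0.0249, -0.012] rows>=2.0
```

Emit:
drive_tool(steps=[{"fingers": 0,"dp": [-0.13,0.064,-0.19],"twist": [0.0015,-0.0116,-0.0056]},{"fingers": 0,"dp": [-0.26,0.127,-0.38],"twist": [0.003,-0.0232,-0.0112]},{"fingers": 0,"dp": [-0.39,0.19,-0.54],"twist": [0.0045,-0.0348,-0.0167]},{"fingers": 0,"dp": [-0.52,0.255,-0.66],"twist": [0.006,-0.0464,-0.0223]},{"fingers": 0,"dp": [-0.6437,0.3185,-0.7665],"twist": [0.0075,-0.058,-0.0279]},{"fingers": 0,"dp": [-0.6437,0.3185,-0.7665],"twist": [0.0075,-0.058,-0.0279]}])

```text
clock: 16.15
tcp_pos: [0.5207, 0.0404, 0.2488]
ee_rot: [-2.211, -2.083, -0.191]
force: [0.5, 0.1, -2.2]
gripper_width: 0.0516
finger_force: 30.0
```

Emit:
drive_tool(steps=[{"fingers": 0,"dp": [-0.2,0.045,0.05],"twist": [0.0008,-0.0062,-0.003]},{"fingers": 0,"dp": [-0.4,0.09,0.11],"twist": [0.0016,-0.0125,-0.006]},{"fingers": 0,"dp": [-0.6,0.135,0.16],"twist": [0.0024,-0.0187,-0.009]},{"fingers": 0,"dp": [-0.7869,0.1809,0.2155],"twist": [0.0032,-0.0249,-0.012]},{"fingers": 0,"dp": [-0.7869,0.1809,0.2155],"twist": [0.0032,-0.0249,-0.012]},{"fingers": 0,"dp": [-0.7869,0.1809,0.2155],"twist": [0.0032,-0.0249,-0.012]}])

```text
clock: 16.9
tcp_pos: [0.5406, -0.0714, 0.1984]
ee_rot: [-2.202, -2.236, -0.003]
force: [-0.6, 1.1, -1.2]
gripper_width: 0.0518
finger_force: 30.0
```

```bash
python3 - <<'E'
from mv import *
from h import *
from plant import readout,optics
s=readout.read_state(); print(load()[0],s["tcp_pos"],s["ee_rot"])
c=optics.camera("wrist"); np.savez("wrist5.npz",**c); P=fcloud(c); cv2.imwrite("pics/w5.png",c["pixels"][:,:,::-1])
X,Y,Z=P[...,0],P[...,1],P[...,2]; b=(c["range_z"]>0)&wood(c)&(abs(X-.54)<.11)&(abs(Y+.073)<.11)
print(np.histogram(Z[b],bins=np.arange(0,.22,.01)))
zt=np.median(Z[b&(Z>.15)]); k=b&(abs(Z-zt)<.004)
print("held z",zt,"ymax",np.percentile(Y[k],99.7))
for a in (-.01,-.03,.0): q=k&(abs(Y-a)<.008); print(a,q.sum(),np.percentile(X[q],[1,99]) if q.any() else 0)
w=b&(abs(Z-.06)<.004)&(Y>-.05); print("twin",w.sum(),"y",np.percentile(Y[w],[1,99]),"x",np.percentile(X[w],[.5,99.5]))
for lo,hi in ((.44,.505),(.575,.64)):
    q=w&(X>lo)&(X<hi); print(q.sum(),np.percentile(X[q],[.5,99.5]) if q.any() else 0,np.percentile(Y[q],[1,99]) if q.any() else 0)
E
```

```text
[ 0.5410032 -0.0730054  0.2000011] [ 0.54056946 -0.07138275  0.19843853] [-2.20221924 -2.23597747 -0.00331338]
(array([   80,     0,    24,   229,  1845,  1092,  1438,     0,     0,
           0,     0,     0,     0,     0,     0,     0,     0,     0,
           0, 17683,    29]), array([0.  , 0.01, 0.02, 0.03, 0.04, 0.05, 0.06, 0.07, 0.08, 0.09, 0.1 ,
       0.11, 0.12, 0.13, 0.14, 0.15, 0.16, 0.17, 0.18, 0.19, 0.2 , 0.21]))
held z 0.198113322683544 ymax 0.015677114581265632
-0.01 4526 [0.51390391 0.5642722 ]
-0.03 4253 [0.51429166 0.56474429]
0.0 4526 [0.51370561 0.56412439]
twin 2387 y [-0.02884875 -0.00023767] x [0.45320315 0.62702874]
1154 [0.45298618 0.4873764 ] [-0.02895211 -0.00193881]
1233 [0.59052405 0.62735861] [-2.69009687e-02  7.19652412e-05]
```

View pics/w5.png

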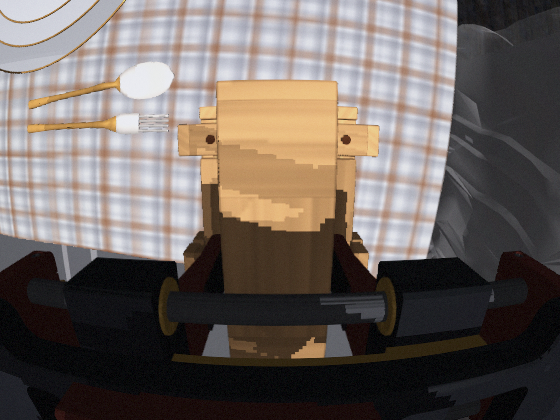

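The wrist view shows the wide slat held squarely over the riser at columns 217–337, with its end at row 82. The twin's ends stick out evenly at columns 178 and 380. The offset is about 1 mm in x, so I'll lower it.

```bash
python3 - <<'E'
from mv import *
p,r=load()
rows([([.542,-.0733,.10],r),([.542,-.0733,.0776],r)])
E
```

```text
dp [-0.002, 0.0068, 0.6667] twist [0.0, 0.0, 0.0] rows>=1.6 
dp [-0.002, 0.0068, 0.816] twist [0.0, 0.0, 0.0] rows>=2.0
```

Emit:
drive_tool(steps=[{"fingers": 0,"dp": [-0.002,0.0068,0.15],"twist": [0,0,0]},{"fingers": 0,"dp": [-0.002,0.0068,0.3],"twist": [0,0,0]},{"fingers": 0,"dp": [-0.002,0.0068,0.45],"twist": [0,0,0]},{"fingers": 0,"dp": [-0.002,0.0068,0.58],"twist": [0,0,0]},{"fingers": 0,"dp": [-0.002,0.0068,0.66],"twist": [0,0,0]},{"fingers": 0,"dp": [-0.002,0.0068,0.71],"twist": [0,0,0]},{"fingers": 0,"dp": [-0.002,0.0068,0.74],"twist": [0,0,0]},{"fingers": 0,"dp": [-0.002,0.0068,0.76],"twist": [0,0,0]},{"fingers": 0,"dp": [-0.002,0.0068,0.77],"twist": [0,0,0]}])

```text
clock: 18.08
tcp_pos: [0.5426, -0.0728, 0.0837]
ee_rot: [-2.204, -2.239, -0.002]
force: [0.3, -1.1, -1.6]
gripper_width: 0.052
finger_force: 30.0
```

Emit:
drive_tool(steps=[{"fingers": 0,"dp": [0,0,0.01],"twist": [0,0,0]},{"fingers": 0,"dp": [0,0,0.02],"twist": [0,0,0]},{"fingers": 0,"dp": [0,0,0.03],"twist": [0,0,0]},{"fingers": 0,"dp": [0,0,0.04],"twist": [0,0,0]},{"fingers": 0,"dp": [0,0,0.046],"twist": [0,0,0]},{"fingers": 0,"dp": [0,0,0.046],"twist": [0,0,0]}])

```text
clock: 18.82
tcp_pos: [0.5424, -0.0728, 0.0766]
ee_rot: [-2.203, -2.239, -0.002]
force: [-0.9, -0.3, -0.2]
gripper_width: 0.0516
finger_force: 30.0
```

Emit:
drive_tool(steps=[{"fingers": 0,"dp": [0,0,0.004],"twist": [0,0,0]},{"fingers": 0,"dp": [0,0,0.007],"twist": [0,0,0]},{"fingers": 0,"dp": [0,0,0.007],"twist": [0,0,0]}])

```text
clock: 19.2
tcp_pos: [0.5424, -0.0728, 0.0766]
ee_rot: [-2.203, -2.239, -0.002]
force: [-3.1, 0.5, 11.2]
gripper_width: 0.0522
finger_force: 30.0
```

Emit:
drive_tool(steps=[{"fingers": 1,"dp": [0,0,0],"twist": [0,0,0]},{"fingers": 1,"dp": [0,0,0],"twist": [0,0,0]},{"fingers": 1,"dp": [0,0,0],"twist": [0,0,0]},{"fingers": 1,"dp": [0,0,0],"twist": [0,0,0]},{"fingers": 1,"dp": [0,0,-0.1],"twist": [0,0,0]},{"fingers": 1,"dp": [0,0,-0.3],"twist": [0,0,0]},{"fingers": 1,"dp": [0,0,-0.6],"twist": [0,0,0]},{"fingers": 1,"dp": [0,0,-0.9],"twist": [0,0,0]},{"fingers": 1,"dp": [0,0,-0.9],"twist": [0,0,0]},{"fingers": 1,"dp": [0,0,-0.9],"twist": [0,0,0]}])

```text
clock: 20.45
tcp_pos: [0.542, -0.0728, 0.2107]
ee_rot: [-2.203, -2.239, -0.002]
force: [-0.1, -0.1, -0.9]
gripper_width: 0.0877
finger_force: 0.0
```

```bash
python3 - <<'E'
from h import *
from plant import optics
c=optics.camera("wrist"); P=fcloud(c); cv2.imwrite("pics/w6.png",c["pixels"][:,:,::-1])
X,Y,Z=P[...,0],P[...,1],P[...,2]; b=(c["range_z"]>0)&wood(c)&(abs(X-.54)<.11)&(abs(Y+.073)<.12)
k=b&(abs(Z-.076)<.005)
for a in (.005,-.02,-.05,-.1,-.15): q=k&(abs(Y-a)<.01); print(a,q.sum(),(np.percentile(X[q],[1,99]),np.median(Z[q])) if q.any() else 0)
print("ymax",np.percentile(Y[k],99.7))
w=b&(abs(Z-.06)<.004)&(Y>-.05); print("twin",np.percentile(Y[w],[1,99]),np.percentile(X[w],[.5,99.5]))
w=b&(abs(Z-.06)<.004)&(Y<-.10); print("narrow",w.sum(),np.percentile(Y[w],[1,99]) if w.any() else 0,np.percentile(X[w],[.5,99.5]) if w.any() else 0)
E
```

```text
0.005 1433 (array([0.51496179, 0.56550323]), np.float64(0.076125180418708))
-0.02 1470 (array([0.51591319, 0.56666177]), np.float64(0.07607071937468271))
-0.05 1398 (array([0.51681103, 0.56685836]), np.float64(0.0761296769076571))
-0.1 363 (array([0.55093515, 0.56694303]), np.float64(0.0761176128267882))
-0.15 728 (array([0.53089564, 0.56857351]), np.float64(0.07610477543644778))
ymax 0.014347550364454037
twin [-0.02824551 -0.0002544 ] [0.45327633 0.62671127]
narrow 797 [-0.14498965 -0.11793553] [0.57266303 0.62046682]
```

View pics/w6.png

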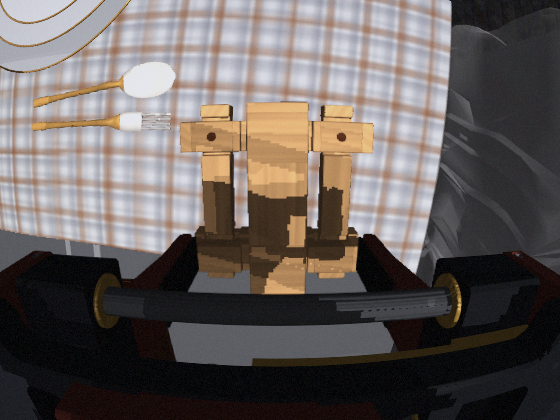

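The view shows the wide slat (columns 247–308) seated across both narrow slats. Its top is level at 76 mm and it sits within 1–2 mm of centre. The gripper is open and clear.

```bash
python3 -c "
from plant import arm; print(arm.hand_in())"
```

```text
the job is handed in; nothing more can be done
None
```

Both slats are seated in the riser, measured level with tops at 60 and 76 mm and about 1–2 mm from their places. The job was handed in at about 20.5 s on the robot's clock; no verdict came back.

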